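# Refit the bowl and wiper bar of a ferrule feeder

## Robot

A 6-joint arm with a two-finger parallel gripper is mounted at the origin on the work surface; the furniture and walls round the work are solid. World frame = base frame: x ahead of the robot, y to its left, z up, the work surface at z = 0. Lengths are in m, angles in rad, forces in N, time in s.
With the tool pointing down it reaches from about 0.275 to 0.725 m from the base axis. Payload 5.6 kg.
Tool frame: the origin (TCP) lies at the very end of the fingers, on their centre line; the grasp point (between the pads) lies grip_depth behind it (grip_depth is the distance from the TCP to the grasp point, in m); z points along the fingers, y is the line along which they close (so a half turn about z gives the same grasp; the last joint's range is limited). The gripper opens to 85 mm and grips with 20 to 120 N. Pads are 22 mm wide; open, the fingers measure 114 mm over their backs; the gripper's body (76 mm by 85 mm) begins 54 mm behind the grasp point. The pads swing forward as they close: fully open they stand 13 mm farther back than shut.
Start: joints at [1.453, 0.255, 0.108, 0, -1.424, -0.285], TCP at [0.216, 0.506, 0.231] pointing down, gripper open.
Joint ranges: [-2.95, 2.95], [-1.21, 1.97], [-1.09, 1.5], [-2.87, 1.71], [-2.94, -0.07], [-3.05, 3.05]. Speed limits (rad/s): [2.57, 2.57, 3.14, 3.14, 3.14, 3.14].

## Interface

Orientations are given as a unit quaternion [w, x, y, z].
In Python, from station import state, grab_frame, get_calibration, job_done, masks_of, spot_point, grip_depth gives the robot as it stands. The module is installed in compiled form; this text tells all that it offers.
- The arm moves only by the tool move_arm, never from a script. Its argument "increments" is a list of rows, each an object of numbers: "ax", "ay", "az": the turn, a rotation vector about the tool's x, y, z in degrees; "dx", "dy", "dz": the shift along the tool's x, y, z in cm; "claw": the gripper's target within -1 to 1 (fully open at 1, half-way at 0, shut at -1). A call has 1 to 10 rows; each row is the pose to reach, as a shift and turn from the pose commanded when the call began, along the tool's axes at that moment; what a row does not reach only later rows make up. A row lasts 1/12 s, in which the tool goes at most 41.7 mm and 7.16 degrees, less where a joint would pass 70% of its speed; a pose out of reach is approached as far as the arm can. A call with a gripper value outside its range is refused whole. The fingers move at their own pace and stop on an object; "newtons" is the grip in N (left out, the last holds). Time passes only in rows, so rows that repeat a pose let the fingers close. It gives the time, the measured TCP pose, the force, the opening and the grip force at its end, in the units of the state.
- state(): the state, without advancing time (a new reading comes with each control period).
- grab_frame(name): name is "side" or "top"; returns the picture (400x640x3 uint8, red, green, blue); there is no depth.
- get_calibration(name): a dict with "fx", "fy", "cx", "cy" (pixels), "k1" (the pictures are not rectified: a ray, as slopes to the right and down, at radius r is drawn at 1 + k1 r^2 times it, then the intrinsics apply), "R" (3x3) and "t" (3): a world point X has camera coordinates R X + t. Camera axes: x right, y down, z forward; pixel columns grow to the right and rows downward; lengths in m; the calibration is good to about 2 mm. A picture is of the moment at which its call begins. get_calibration takes no time and is no camera call.
- job_done(): hands the job in; it is judged then, once.
Trained networks look in the newest picture that a camera, given by its name, has taken for a name from the list of things; names that differ only in an ending like _2 or _b are one class to them, and where a whole thing is asked for, a point or a joint stands for the part that bears it (a point fixed in the world has none). Each returns a list of dicts, best first, with "p" (0 to 1); they miss things now and then, are a little off and sometimes report something else, mostly with a low value. They report only what shows in the picture. A call takes as long as a camera call.
- masks_of(camera, thing): "pixels" (400x640 bool, what is visible of it).
- spot_point(camera, thing): "point" ([x, y, z] in m, in the coordinates of the camera as it stood for that picture, good to about 4 mm: a listed point, or the origin of a listed thing).
The state is a dict: "time_s": time; "joint_pos": joint angles; "dq": joint speeds; "joint_torque": joint torques, N m; "tcp_pos": TCP position; "eef_rot": TCP orientation; "force": force on the tool from outside, world axes, zero at the start; "ft_torque": the same for the moment, N m; "finger_gap": opening from 0.0 (shut) to 1.0 (fully open); "grip_force": force on a finger pad.
Only numpy, scipy, OpenCV 4.12 (cv2) and the standard library are available. Lean on these libraries where they do the work, as an engineer would, in place of code of your own. Each camera call takes 0.05 s, during which the arm holds its last target. There are 200 camera calls.

## Task

Make the ferrule feeder ready to run: carry the filled bowl level, so that nothing spills, to the feeder, set it over the spigot and turn it by feel until its holes meet the drive pegs underneath and it drops fully home. Then lay the wiper bar across the two clips in front of the bowl and press it down until both orange spring jaws have snapped shut over it. Leave the other things on the bench where they lie.

Things in the scene. Friction and masses are not known exactly. Their poses are not given: they have to be found in the camera images.
- bowl: Loose feeder bowl, 0.3 to 0.55 kg: round, aluminium, red ferrules in it, 130 mm across the rim, 56 mm high to the rim. Origin: centre of its underside, z up. Underside: square central bore 23 mm wide, 38 mm deep; four square holes 12 mm wide, 16 mm deep, 30 mm from the centre on the bowl's +x, -x, +y, -y axes: it fits in four positions, 90 degrees apart.
- bowl_knob (a point): Centre of the square black knob on the column in the bowl's middle, 79 mm above the bowl's origin: 28 x 28 mm, sides along the bowl's x and y, 30 mm high (64 to 94 mm above the origin). Lift and turn the bowl by it.
- wiper_bar: Loose wiper bar, 0.11 kg: straight round steel bar, 10 mm thick, 160 mm long, lying on the bench. Origin: its middle; its length is its own y. Two blue sleeves, 13 mm thick, cover it from 18 to 46 mm either side of the middle; between them 36 mm of bare steel to grip with the fingertips. Either end may go either way.
- feeder: The feeder, fixed on the bench: grey housing 165 x 160 mm, 75 mm high; behind the bowl's place a crimping head 92 x 112 mm, 132 mm high, centred 126 mm along +x. Origin: on the axis of the bowl's place at bench level; x points to its back (the face with dial and buttons looks to -x), y to its left, z up.
- bowl_seat (a point): Top of the round drive plate on its axis, 85 mm above the bench, axes as the feeder's: the bowl's origin comes here when it is home. Round it on the plate four brass pegs, 9 mm thick, 10.5 mm high, 90 degrees apart, 30 mm from the axis. Their angle is not reported and differs each time; a gear locks the plate, it does not turn by hand.
- spigot_tip (a point): Tip of the plate's steel spigot on the same axis, 31 mm above bowl_seat: 21 mm thick, tapering over its top 13 mm to 8 mm; it centres the bowl. A bowl that rests on the peg tips stands 9 mm too high and turns on the spigot; under light pressure (5 to 20 N) it drops when its holes meet the pegs, which have about 3 degrees of play either way.
- bar_seat (a point): Where the clipped bar's middle lies: 56 mm in front (-x) of the bowl's axis, 151 mm above the bench, 10 mm above the seated bowl's rim; axes as the feeder's, the bar lies along y. Two black fork clips stand 58 mm either side in y, 10 mm wide, slot 12 mm, open upward; the mouths flare by about 4 mm to front and back.
- jaw_left (a joint): Orange sprung jaw of the clip at the feeder's +y side, rad: 0 = shut, its nose over the bar; 0.6 = fully open to the front (-x). The bar coming down pushes it open by about 0.12 (5 to 8 N a clip), then it springs shut over the bar. Its top stands 22 mm above the seated bar's middle.
- jaw_right (a joint): The same on the clip at the feeder's -y side.
- side_cutters: Bystander: blue-handled side cutters, 53 x 130 x 11 mm, lying on the bench. Origin: centre of the underside, as for all bystanders.
- breaker_2: Bystander: white circuit breaker with a green lever, 87 x 18 x 79 mm, standing on the bench.
- contactor_0: Bystander: black contactor, 85 x 46 x 85 mm, standing on the bench.
- tape: Bystander: roll of yellow tape, 68 mm across, 18 mm high, lying on the bench.

How it is judged:
On the way, in this order (a step that is already met when the one before it is completed fails the run):
1. the bowl is fully home on the drive plate, level (z of bowl in the frame of bowl_seat between -0.004 and 0.003 m and horizontal distance between bowl and bowl_seat below 0.004 m and angle between bowl's own z axis and vertical below 0.05 rad), for 0.2 s.
2. the wiper bar lies in both clips, the jaws shut over it (z of wiper_bar in the frame of bar_seat between -0.004 and 0.003 m and x of wiper_bar in the frame of bar_seat between -0.004 and 0.004 m and y of wiper_bar in the frame of bar_seat between -0.014 and 0.014 m and angle between the y axis of wiper_bar and the y axis of bar_seat, either way round below 0.05 rad and value of joint each of jaw_left, jaw_right below 0.06 rad), for 0.2 s.
At the end, for the whole second after the job is handed in: The bowl is home: origin within 3 mm in height and 4 mm sideways of bowl_seat, level within 0.05 rad. The bar's middle is within 3 mm in height, 4 mm across and 14 mm lengthwise of bar_seat, parallel to its y within 0.05 rad, both jaws shut (below 0.06 rad). Both are at rest and released (all of step 1 and all of step 2 and linear speed of each of bowl, wiper_bar below 0.02 m/s); the robot touches nothing.
It fails at once if the bowl is tilted by more than 0.5 rad, so that ferrules spill (angle between bowl's own z axis and vertical above 0.5 rad).
It fails at once if another thing on the bench is moved by more than 30 mm (distance of any of side_cutters, contactor_0, breaker_2, tape from where it was at the start of the episode above 0.03 m).
It also fails if it takes over 58 s, if anything falls off the work surface, if the arm or the gripper's body presses on something with over 40 N, if the wrist force passes 120 N, or if a joint passes its speed limit or range.

## Working session

There is one attempt and no reset: what is moved stays moved. The work goes in short steps, Python scripts to look and compute and a tool call to move; the robot and the scene stay as the last step left them, time stands still between calls to the robot, and variables do not carry over. Pictures are saved under pics/ and viewed, at most 11 in all, crops included, and the job is handed in when it is done.

Besides the shell and the picture viewer there is one more tool, called after "Request:" by a JSON object that holds its "name" and its "arguments". move_arm: Moves the arm, as the interface text tells. Its arguments: {"type":"object","properties":{"increments":{"type":"array","items":{"type":"object","properties":{"ax":{"type":"number"},"ay":{"type":"number"},"az":{"type":"number"},"dx":{"type":"number"},"dy":{"type":"number"},"dz":{"type":"number"},"claw":{"type":"number"}}}},"newtons":{"type":"number"}},"required":["increments"]}

```bash
mkdir -p pics
cat > h.py <<'E'
import numpy as np, cv2
from station import *
def spot(cam,th,n=2):
    c=get_calibration(cam);R=np.array(c['R']);t=np.array(c['t'])
    return [(round(d['p'],2),np.round(R.T@(np.array(d['point'])-t),4)) for d in spot_point(cam,th)[:n]]
def pix(cam,X):
    c=get_calibration(cam);p=np.array(c['R'])@np.array(X)+np.array(c['t']);s=p[:2]/p[2]
    s=s*(1+c['k1']*(s@s));return np.array([c['fx']*s[0]+c['cx'],c['fy']*s[1]+c['cy']])
def ray(cam,u,v):
    c=get_calibration(cam);K=np.array([[c['fx'],0,c['cx']],[0,c['fy'],c['cy']],[0,0,1.]])
    s=cv2.undistortPoints(np.array([[[u,v]]],float),K,np.array([c['k1'],0,0,0.]))[0,0]
    R=np.array(c['R']);return -R.T@np.array(c['t']),R.T@np.array([s[0],s[1],1])
def onz(cam,u,v,z):
    o,d=ray(cam,u,v);return o+d*(z-o[2])/d[2]
E
python3 - <<'E'
from h import *
for c in ('top','side'):
    cv2.imwrite(f'pics/{c}0.png',grab_frame(c)[:,:,::-1])
    k=get_calibration(c);print(c,-np.array(k['R']).T@k['t'])
    for t in ('bowl','bowl_knob','wiper_bar','feeder','bowl_seat','spigot_tip','bar_seat','side_cutters','breaker_2','contactor_0','tape'):
        print(t,spot(c,t))
print(state(),grip_depth)
E
```

```text
top [0.31423569 0.01821075 1.43615067]
bowl [(0.82, array([ 0.3663, -0.3026,  0.0009]))]
bowl_knob [(0.66, array([ 0.3611, -0.2956,  0.0804]))]
wiper_bar [(0.53, array([ 0.5653, -0.3502,  0.0075]))]
feeder [(0.65, array([ 0.5904, -0.1373,  0.003 ]))]
bowl_seat [(0.63, array([ 0.5898, -0.1357,  0.0872]))]
spigot_tip [(0.96, array([ 0.5883, -0.1342,  0.1137])), (0.51, array([0.6882, 0.2663, 0.0008]))]
bar_seat [(0.69, array([ 0.5309, -0.1362,  0.1507]))]
side_cutters [(0.87, array([ 0.3744, -0.0782, -0.0015]))]
breaker_2 [(0.63, array([6.906e-01, 2.658e-01, 6.000e-04])), (0.34, array([ 0.5912, -0.1339,  0.1168]))]
contactor_0 [(0.72, array([0.6948, 0.3834, 0.0011]))]
tape [(0.86, array([ 0.7522, -0.3131, -0.0051]))]
side [ 0.15136757 -0.95689395  0.52555898]
bowl [(0.78, array([ 3.671e-01, -2.985e-01,  2.000e-04]))]
bowl_knob [(0.7, array([ 0.3623, -0.2976,  0.081 ])), (0.22, array([ 0.5284, -0.132 ,  0.1483]))]
wiper_bar [(0.53, array([ 0.5662, -0.3577,  0.0072]))]
feeder []
bowl_seat [(0.55, array([ 0.5878, -0.134 ,  0.0883]))]
spigot_tip [(0.6, array([ 0.5914, -0.136 ,  0.1153]))]
b
[... 268 characters left out ...]
time_s': 1.2, 'joint_pos': array([ 1.45258695e+00,  2.55094905e-01,  1.08196145e-01, -2.92857379e-05,
       -1.42391101e+00, -2.84607221e-01]), 'dq': array([-0.00076675,  0.0011392 ,  0.00093583,  0.00025721,  0.00052151,
       -0.0005212 ]), 'joint_torque': array([-1.39954918e-04, -3.86406541e+01,  2.38064361e+01,  5.36806941e+00,
       -6.28391936e-04,  2.61991005e-06]), 'tcp_pos': array([0.21556602, 0.50597816, 0.23127984]), 'eef_rot': array([ 7.90392808e-06,  9.79785392e-01, -2.00051459e-01, -1.38763350e-05]), 'force': array([-0.91499237,  0.0538205 , -0.10026875]), 'ft_torque': array([ 0.0286546 , -0.03185364, -0.05100739]), 'grip_force': 0.0, 'finger_gap': 0.9964776538182557} 0.0187
```

View pics/top0.png

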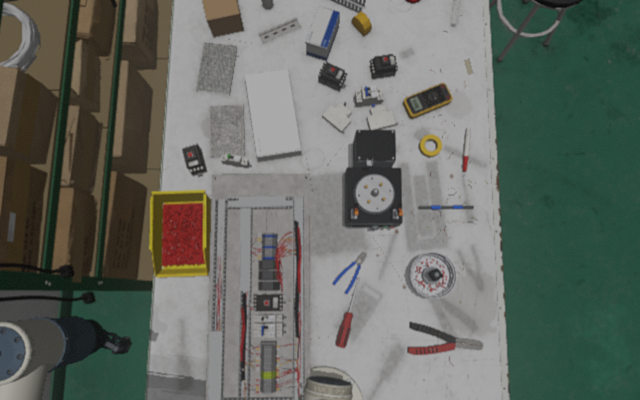

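Run:
```python
from h import *
im=cv2.imread('pics/top0.png')
def crop(X,n):
    u,v=pix('top',X).astype(int);print(n,u,v)
    return cv2.resize(im[max(v-50,0):v+50,u-65:u+65],(390,300),interpolation=cv2.INTER_CUBIC)
a=np.vstack([np.hstack([crop([.362,-.297,.08],'knob'),crop([.59,-.136,.085],'seat')]),np.hstack([crop([.566,-.354,.005],'bar'),crop([.53,-.136,.15],'barseat')])])
cv2.imwrite('pics/crop0.png',a)
m=masks_of('top','wiper_bar')[0]['pixels']
ys,xs=np.nonzero(m);P=np.array([onz('top',x,y,.005)[:2] for x,y in zip(xs,ys)])
r=cv2.minAreaRect(P.astype(np.float32)*1000);print('bar',r,P.mean(0))
```

```text
knob 434 275
seat 375 192
bar 446 206
barseat 378 209
bar ((563.841796875, -353.50506591796875), (14.923702239990234, 159.66966247558594), 0.7391008138656616) [ 0.56346151 -0.34695898]
```

View pics/crop0.png

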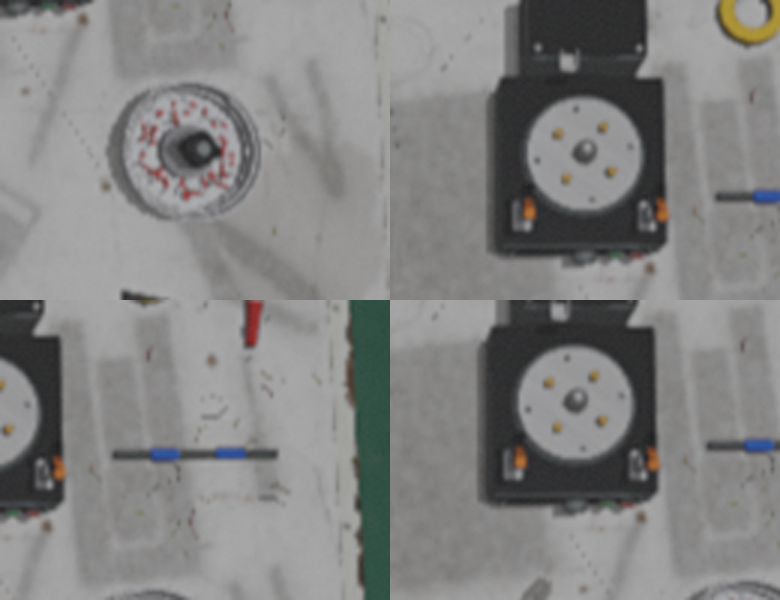

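View pics/side0.png

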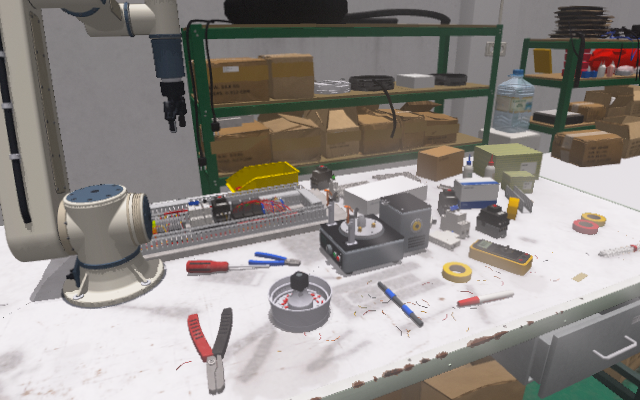

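The top view shows the bowl with its knob at about (434,275), the feeder plate and four brass pegs at (375,192), and the bar along y at (446,206). The way between bowl and feeder is clear. Next I'll measure the peg angle, knob yaw and feeder yaw.

Run:
```python
from h import *
im=cv2.imread('pics/top0.png');hsv=cv2.cvtColor(im,cv2.COLOR_BGR2HSV)
def comps(lo,hi,z,ctr,rad,minA=3):
    m=cv2.inRange(hsv,lo,hi);u,v=pix('top',ctr).astype(int)
    k=np.zeros_like(m);cv2.circle(k,(int(u),int(v)),rad,255,-1);m&=k
    n,l,s,c=cv2.connectedComponentsWithStats(m)
    return [(s[i,4],onz('top',*c[i],z)[:2]) for i in range(1,n) if s[i,4]>=minA]
pg=comps((12,70,60),(30,255,255),.0955,[.59,-.136,.09],24)
C=np.mean([p for _,p in pg],0);print('pegs',len(pg),C)
for a,p in pg: d=p-C;print(a,np.round(p,4),np.hypot(*d),np.degrees(np.arctan2(d[1],d[0]))%90)
print('jaws',comps((5,120,80),(14,255,255),.165,[.53,-.136,.15],45))
# knob top face: sample dark pixels
m=cv2.inRange(im,(0,0,0),(60,60,60));u,v=pix('top',[.362,-.297,.094]);print('knob',u,v)
g=cv2.cvtColor(im,cv2.COLOR_BGR2GRAY);u,v=int(round(u)),int(round(v));print(g[v-12:v+13,u-14:u+14])
f=masks_of('top','feeder')
for q in f[:1]:
    ys,xs=np.nonzero(q['pixels']);P=np.array([onz('top',x,y,.075)[:2]*1000 for x,y in zip(xs,ys)],np.float32);print('feeder',cv2.minAreaRect(P))
```

```text
pegs 4 [ 0.58778971 -0.13273267]
6 [ 0.6119 -0.1498] 0.029544422633113365 54.72915823016375
6 [ 0.6057 -0.1081] 0.030439882035196805 54.00516869057862
6 [ 0.5701 -0.1568] 0.029870258626224378 53.66515593857339
6 [ 0.5635 -0.1162] 0.029379957081273743 55.84539367900524
jaws [(np.int32(24), array([ 0.52285994, -0.07677004])), (np.int32(23), array([ 0.52304487, -0.19165774]))]
knob 435.83569886871976 275.51234536723604
[[152 164 164 139 113 107 140 164 164 165 167 168 166 157 148 142 145 147
  144 151 158 160 148 130 104 111 101  93]
 [164 153 148 130 107  90 118 160 166 164 164 165 164 157 159 161 150 125
  122 144 141 145 158 158 118  95 106  91]
 [163 152 149 142 127  98 107 143 149 147 147 151 155 159 163 167 160 129
  117 146 137 123 144 162 143 100 100  97]
 [164 162 158 142 133 113 111 124 127 122 123 126 134 143 148 155 162 149
  137 151 151 137 142 163 158 111  86  95]
 [162 150 135 115 117 119 118 118 113 110 107 108 105 105 104 119 145 160
  158 164 162 159 157 165 160 124  86  86]
 [160 120 103 109 116 117 112 108 102  93  88  83  69  58  56  70 106 145
  164 164 153 157 164
[... 1892 characters left out ...]
]
 [161 115 103 148 168 159 131 110 125 154 168 170 167 145 121 102 107 130
  134 120 115 130 146 160 144 114  93  88]
 [163 130 122 156 166 148 135 132 121 135 156 159 161 148 138 124 138 156
  161 148 138 126 120 131 123 121  98 104]
 [156 138 147 166 162 133 147 141 114 107 124 131 137 137 148 148 163 169
  169 167 161 148 127 116 125 120 108 126]]Traceback (most recent call last):
  File "<stdin>", line 17, in <module>
  File "h.py", line 14, in onz
    o,d=ray(cam,u,v);return o+d*(z-o[2])/d[2]
        ~~~^^^^^^^^^
  File "h.py", line 10, in ray
    c=get_calibration(cam);K=np.array([[c['fx'],0,c['cx']],[0,c['fy'],c['cy']],[0,0,1.]])
ValueError: time passes only in moves, steps and waits
```

Run:
```python
from h import *
im=cv2.imread('pics/top0.png'); s=cv2.imread('pics/side0.png')
u,v=pix('top',[.362,-.297,.094]).astype(int);u2,v2=pix('side',[.362,-.297,.075]).astype(int)
a=cv2.resize(im[v-18:v+18,u-18:u+18],(500,500),interpolation=cv2.INTER_CUBIC)
b=cv2.resize(s[v2-20:v2+20,u2-12:u2+12],(300,500),interpolation=cv2.INTER_CUBIC)
cv2.imwrite('pics/knob.png',cv2.convertScaleAbs(np.hstack([a,b]),alpha=1.8))
```

```text
(no output)
```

View pics/knob.png

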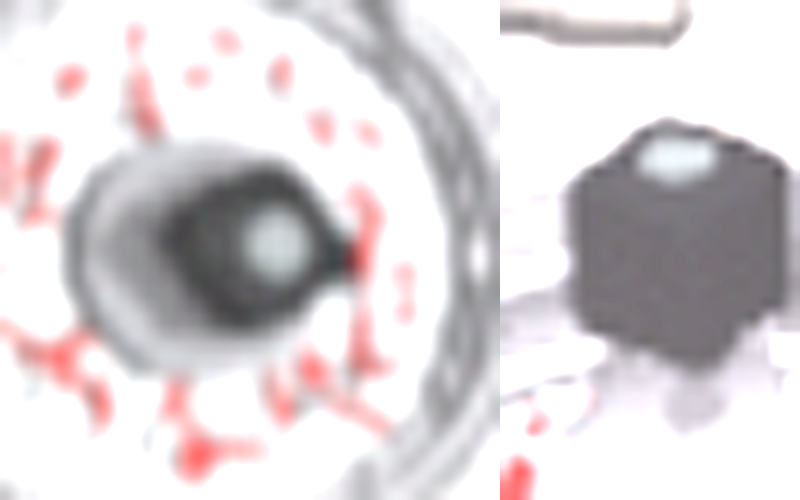

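Knob seen as a cube with a vertical edge almost facing the side camera; I'll fit its yaw by silhouette.

```bash
cat > fit.py <<'E'
from h import *
from scipy.optimize import minimize
def fit(files,z0,h,c,half=.014,th=75,rng=range(0,90,5),S=8):
    M=[];cal={k:get_calibration(k) for k in files}
    for k,f in files.items():
        g=cv2.cvtColor(cv2.imread(f),cv2.COLOR_BGR2GRAY);u,v=[int(q) for q in pix(k,[*c,z0+h/2])]
        o=(u-14,v-16);g=cv2.resize(g[o[1]:o[1]+32,o[0]:o[0]+28],None,fx=S,fy=S,interpolation=cv2.INTER_CUBIC)
        M.append((k,o,g<th))
    def pr(k,X):
        q=cal[k];p=X@np.array(q['R']).T+q['t'];s=p[:,:2]/p[:,2:];s=s*(1+q['k1']*(s**2).sum(1,keepdims=True))
        return s*[q['fx'],q['fy']]+[q['cx'],q['cy']]
    def cost(p):
        x,y,a=p;e=0
        co=np.array([[i,j] for i in(-half,half) for j in(-half,half)]);R=np.array([[np.cos(a),-np.sin(a)],[np.sin(a),np.cos(a)]])
        co=co@R.T+[x,y];X=np.vstack([np.c_[co,np.full(4,z)] for z in(z0,z0+h)])
        for k,o,m in M:
            P=((pr(k,X)-o+.5)*S-.5).astype(np.float32);I=np.zeros(m.shape,np.uint8)
            cv2.fillConvexPoly(I,np.round(cv2.convexHull(P)).astype(int),1);I=I>0
            hole=cv2.morphologyEx(m.astype(np.uint8),cv2.MORPH_CLOSE,np.ones((35,35)))>0
            e+=1-(I&hole).sum()/(I|hole).sum()
        return e
    out=[]
    for a in rng:
        r=minimize(cost,[*c,np.radians(a)],method='Nelder-Mead',options=dict(initial_simplex=[[c[0],c[1],np.radians(a)],[c[0]+.004,c[1],np.radians(a)],[c[0],c[1]+.004,np.radians(a)],[c[0],c[1],np.radians(a+6)]],maxiter=60))
        out.append((round(r.fun,3),np.round(r.x[:2],4),round(np.degrees(r.x[2])%90,1)))
    return sorted(out,key=lambda t:t[0])
E
python3 - <<'E'
from fit import *
for f in ({'side':'pics/side0.png'},{'side':'pics/side0.png','top':'pics/top0.png'}):
    for th in (65,80): print(list(f),th,fit(f,.064,.03,(.362,-.297),th=th,rng=range(0,90,10))[:4])
E
```

```text
['side'] 65 [(np.float64(0.454), array([ 0.3664, -0.2965]), np.float64(64.4)), (np.float64(0.456), array([ 0.3658, -0.2954]), np.float64(79.7)), (np.float64(0.456), array([ 0.3667, -0.2955]), np.float64(64.6)), (np.float64(0.457), array([ 0.3651, -0.3   ]), np.float64(64.8))]
['side'] 80 [(np.float64(0.214), array([ 0.3655, -0.2982]), np.float64(58.2)), (np.float64(0.214), array([ 0.3648, -0.2997]), np.float64(57.6)), (np.float64(0.214), array([ 0.365 , -0.2993]), np.float64(57.3)), (np.float64(0.214), array([ 0.3654, -0.2986]), np.float64(58.2))]
['side', 'top'] 65 [(np.float64(0.745), array([ 0.366 , -0.2968]), np.float64(63.1)), (np.float64(0.745), array([ 0.3654, -0.2965]), np.float64(80.5)), (np.float64(0.746), array([ 0.3652, -0.2972]), np.float64(11.5)), (np.float64(0.747), array([ 0.366, -0.297]), np.float64(20.0))]
['side', 'top'] 80 [(np.float64(0.407), array([ 0.3655, -0.2953]), np.float64(34.4)), (np.float64(0.408), array([ 0.3653, -0.2955]), np.float64(31.6)), (np.float64(0.409), array([ 0.3651, -0.2954]), np.float64(33.7)), (np.float64(0.409), array([ 0.3652, -0.2952]), np.float64(34.8))]
```

Run:
```python
from fit import *
for th in (90,105,120):
    print('side',th,fit({'side':'pics/side0.png'},.064,.03,(.364,-.297),th=th,rng=range(0,90,10))[:4])
for th in (60,70): print('top',th,fit({'top':'pics/top0.png'},.064,.03,(.364,-.297),th=th,rng=range(0,90,10))[:4])
```

```text
side 90 [(np.float64(0.195), array([ 0.3651, -0.2992]), np.float64(54.8)), (np.float64(0.196), array([ 0.3654, -0.2986]), np.float64(55.9)), (np.float64(0.196), array([ 0.365 , -0.2998]), np.float64(54.4)), (np.float64(0.199), array([ 0.3652, -0.2979]), np.float64(54.8))]
side 105 [(np.float64(0.201), array([ 0.3644, -0.3009]), np.float64(50.6)), (np.float64(0.202), array([ 0.3651, -0.2995]), np.float64(51.3)), (np.float64(0.202), array([ 0.3644, -0.301 ]), np.float64(52.4)), (np.float64(0.207), array([ 0.3644, -0.3007]), np.float64(5.2))]
side 120 [(np.float64(0.202), array([ 0.3633, -0.3038]), np.float64(37.2)), (np.float64(0.202), array([ 0.3633, -0.3047]), np.float64(36.7)), (np.float64(0.202), array([ 0.3635, -0.3044]), np.float64(36.0)), (np.float64(0.202), array([ 0.3634, -0.3046]), np.float64(36.0))]
top 60 [(np.float64(0.253), array([ 0.3656, -0.2977]), np.float64(13.9)), (np.float64(0.253), array([ 0.3656, -0.2975]), np.float64(15.9)), (np.float64(0.254), array([ 0.3653, -0.2977]), np.float64(15.6)), (np.float64(0.256), array([ 0.3655, -0.2979]), np.float64(19.8))]
top 70 [(np.float64(0.183), array([ 0.3657, -0.2971]), np.float64(30.4)), (np.float64(0.184), array([ 0.3655, -0.2975]), np.float64(29.9)), (np.float64(0.184), array([ 0.3661, -0.2969]), np.float64(27.8)), (np.float64(0.184), array([ 0.366 , -0.2964]), np.float64(31.4))]
```

Run:
```python
from h import *
from scipy.optimize import least_squares
u2,v2=pix('side',[.362,-.297,.075]).astype(int)
obs=np.array([[572,185],[670,120],[787,170],[572,318],[702,370],[785,310]])-[500,0]
obs=(obs+.5)/12.5-.5+[u2-12,v2-20]
zs=[.094,.094,.094,.064,.064,.064]
def co(p,i,z):
    a=p[2]+i*np.pi/2;return [p[0]+.0198*np.cos(a),p[1]+.0198*np.sin(a),z]
# order of corners (going ccw): left, front, right, back
for a0 in range(90,360,15):
    idx=[0,3,2,0,1,2]
    f=lambda p:np.ravel([pix('side',co(p,i,z))-o for i,z,o in zip(idx,zs,obs)])
    r=least_squares(f,[.364,-.298,np.radians(a0)]);
    if r.cost<60: print(a0,r.cost,r.x[:2],(np.degrees(r.x[2])-45)%90,np.round(r.fun,1))
```

```text
90 10.547238539042858 [ 0.36466244 -0.30002523] 30.903237225504455 [-1.6 -0.9 -0.3 -1.8  1.3 -1.5 -0.9  1.4 -0.4  2.   1.9  0.2]
105 10.54723854313795 [ 0.36466244 -0.30002523] 30.90301377650809 [-1.6 -0.9 -0.3 -1.8  1.3 -1.5 -0.9  1.4 -0.4  2.   1.9  0.2]
120 10.547238540104852 [ 0.36466244 -0.30002523] 30.90315578222203 [-1.6 -0.9 -0.3 -1.8  1.3 -1.5 -0.9  1.4 -0.4  2.   1.9  0.2]
135 10.547238538885892 [ 0.36466244 -0.30002523] 30.9032539697356 [-1.6 -0.9 -0.3 -1.8  1.3 -1.5 -0.9  1.4 -0.4  2.   1.9  0.2]
150 10.547238540023894 [ 0.36466244 -0.30002523] 30.90316087587641 [-1.6 -0.9 -0.3 -1.8  1.3 -1.5 -0.9  1.4 -0.4  2.   1.9  0.2]
165 10.5472385397953 [ 0.36466244 -0.30002523] 30.903175992212397 [-1.6 -0.9 -0.3 -1.8  1.3 -1.5 -0.9  1.4 -0.4  2.   1.9  0.2]
180 10.547238539585837 [ 0.36466244 -0.30002523] 30.903552127596015 [-1.6 -0.9 -0.3 -1.8  1.3 -1.5 -0.9  1.4 -0.4  2.   1.9  0.2]
195 10.547238538775739 [ 0.36466244 -0.30002523] 30.90347577523346 [-1.6 -0.9 -0.3 -1.8  1.3 -1.5 -0.9  1.4 -0.4  2.   1.9  0.2]
210 10.54723853977478 [ 0.36466245 -0.30002523] 30.903565659264984 [-1
[... 1499 characters left out ...]
                 ^^^^^^^^^^^^^^^^^^^^^^
                             mf)
                             ^^^
    df = [f_eval - f0 for f_eval in f_evals]
                                    ^^^^^^^
    f = np.atleast_1d(self.fun(x, *self.args, **self.kwargs))
                      ~~~~~~~~^^^^^^^^^^^^^^^^^^^^^^^^^^^^^^
    return np.atleast_1d(self.fun(x))
                         ~~~~~~~~^^^
    return self.f(x, *self.args, **self.kwargs)
           ~~~~~~^^^^^^^^^^^^^^^^^^^^^^^^^^^^^^
  File "<stdin>", line 12, in <lambda>
  File "h.py", line 7, in pix
    c=get_calibration(cam);p=np.array(c['R'])@np.array(X)+np.array(c['t']);s=p[:2]/p[2]
ValueError: time passes only in moves, steps and waits
```

```bash
cat >> h.py <<'E'
from scipy.spatial.transform import Rotation as Ro
def go(x,y,z,a):
    "tool shift (cm) and rotvec (deg) from measured pose to TCP x,y,z pointing down with tool-x yaw a deg"
    s=state();q=s['eef_rot'];R=Ro.from_quat([q[1],q[2],q[3],q[0]])
    T=Ro.from_euler('z',a,degrees=True)*Ro.from_euler('x',180,degrees=True)
    d=R.inv().apply(np.array([x,y,z])-s['tcp_pos'])*100;r=(R.inv()*T).as_rotvec(degrees=True)
    ax=R.apply([1,0,0]);print('t',s['time_s'],'tcp',np.round(s['tcp_pos'],4),'yaw',round(np.degrees(np.arctan2(ax[1],ax[0])),2),'d',np.round(d,2),'rot',np.round(r,2))
E
python3 -c "
from h import *
go(.40,.10,.25,-59);go(.365,-.298,.18,-59)"
```

```text
t 1.3 tcp [0.2155 0.506  0.2313] yaw -23.08 d [32.88 30.12 -1.87] rot [ 0.   -0.   35.92]
t 1.3 tcp [0.2155 0.506  0.2313] yaw -23.08 d [45.26 68.11  5.13] rot [ 0.   -0.   35.92]
```

Request:
{"name": "move_arm", "arguments": {"increments": [{"dx": 33,"dy": 30,"dz": -1.9,"az": 36,"claw": 0.3},{"dx": 33,"dy": 30,"dz": -1.9,"az": 36,"claw": 0.3},{"dx": 33,"dy": 30,"dz": -1.9,"az": 36,"claw": 0.3},{"dx": 33,"dy": 30,"dz": -1.9,"az": 36,"claw": 0.3},{"dx": 33,"dy": 30,"dz": -1.9,"az": 36,"claw": 0.3},{"dx": 33,"dy": 30,"dz": -1.9,"az": 36,"claw": 0.3},{"dx": 33,"dy": 30,"dz": -1.9,"az": 36,"claw": 0.3},{"dx": 33,"dy": 30,"dz": -1.9,"az": 36,"claw": 0.3},{"dx": 33,"dy": 30,"dz": -1.9,"az": 36,"claw": 0.3},{"dx": 33,"dy": 30,"dz": -1.9,"az": 36,"claw": 0.3}], "newtons": 60}}

```text
invalid input
```

```bash
python3 -c "
from h import *
go(.365,-.298,.16,-59)"
```

```text
t 1.3 tcp [0.2155 0.506  0.2313] yaw -23.08 d [45.26 68.11  7.13] rot [ 0.   -0.   35.92]
```

Request:
{"name": "move_arm", "arguments": {"increments": [{"ax": 0,"ay": 0,"az": 36,"dx": 33,"dy": 30,"dz": -1.9,"claw": 0.3},{"ax": 0,"ay": 0,"az": 36,"dx": 33,"dy": 30,"dz": -1.9,"claw": 0.3},{"ax": 0,"ay": 0,"az": 36,"dx": 33,"dy": 30,"dz": -1.9,"claw": 0.3},{"ax": 0,"ay": 0,"az": 36,"dx": 33,"dy": 30,"dz": -1.9,"claw": 0.3},{"ax": 0,"ay": 0,"az": 36,"dx": 33,"dy": 30,"dz": -1.9,"claw": 0.3},{"ax": 0,"ay": 0,"az": 36,"dx": 33,"dy": 30,"dz": -1.9,"claw": 0.3},{"ax": 0,"ay": 0,"az": 36,"dx": 33,"dy": 30,"dz": -1.9,"claw": 0.3},{"ax": 0,"ay": 0,"az": 36,"dx": 33,"dy": 30,"dz": -1.9,"claw": 0.3},{"ax": 0,"ay": 0,"az": 36,"dx": 33,"dy": 30,"dz": -1.9,"claw": 0.3},{"ax": 0,"ay": 0,"az": 36,"dx": 33,"dy": 30,"dz": -1.9,"claw": 0.3}], "newtons": 60}}

```text
time_s: 2.13
tcp_pos: [0.3895, 0.1257, 0.2496]
eef_rot: [-0.001, 0.87, -0.493, 0.0]
force: [1.0, 0.8, 0.8]
finger_gap: 0.648
grip_force: 0.0
```

```bash
python3 -c "
from h import *
go(.365,-.298,.16,-59)"
```

```text
t 2.1333 tcp [0.3895 0.1257 0.2496] yaw -59.04 d [35.08 23.9   8.92] rot [-0.08  0.01 -0.04]
```

Request:
{"name": "move_arm", "arguments": {"increments": [{"ax": 0,"ay": 0,"az": 0,"dx": 35.1,"dy": 23.9,"dz": 6,"claw": 0.3},{"ax": 0,"ay": 0,"az": 0,"dx": 35.1,"dy": 23.9,"dz": 6,"claw": 0.3},{"ax": 0,"ay": 0,"az": 0,"dx": 35.1,"dy": 23.9,"dz": 6,"claw": 0.3},{"ax": 0,"ay": 0,"az": 0,"dx": 35.1,"dy": 23.9,"dz": 6,"claw": 0.3},{"ax": 0,"ay": 0,"az": 0,"dx": 35.1,"dy": 23.9,"dz": 6,"claw": 0.3},{"ax": 0,"ay": 0,"az": 0,"dx": 35.1,"dy": 23.9,"dz": 6,"claw": 0.3},{"ax": 0,"ay": 0,"az": 0,"dx": 35.1,"dy": 23.9,"dz": 6,"claw": 0.3},{"ax": 0,"ay": 0,"az": 0,"dx": 35.1,"dy": 23.9,"dz": 6,"claw": 0.3},{"ax": 0,"ay": 0,"az": 0,"dx": 35.1,"dy": 23.9,"dz": 6,"claw": 0.3},{"ax": 0,"ay": 0,"az": 0,"dx": 35.1,"dy": 23.9,"dz": 6,"claw": 0.3}]}}

```text
time_s: 2.97
tcp_pos: [0.3646, -0.2865, 0.1908]
eef_rot: [-0.0, 0.87, -0.493, 0.001]
force: [2.2, -0.8, 0.1]
finger_gap: 0.652
grip_force: 0.0
```

```bash
python3 -c "
from h import *
cv2.imwrite('pics/side1.png',grab_frame('side')[:,:,::-1])
u,v=[int(q) for q in pix('side',[.365,-.298,.11])]
im=cv2.imread('pics/side1.png')[v-50:v+50,u-65:u+65];cv2.imwrite('pics/s1.png',cv2.resize(im,None,fx=6,fy=6,interpolation=cv2.INTER_CUBIC))
go(.365,-.298,.065,-59)"
```

```text
t 3.0167 tcp [ 0.3631 -0.2918  0.189 ] yaw -59.33 d [ 0.63  0.11 12.4 ] rot [ 0.2   0.01 -0.33]
```

View pics/s1.png

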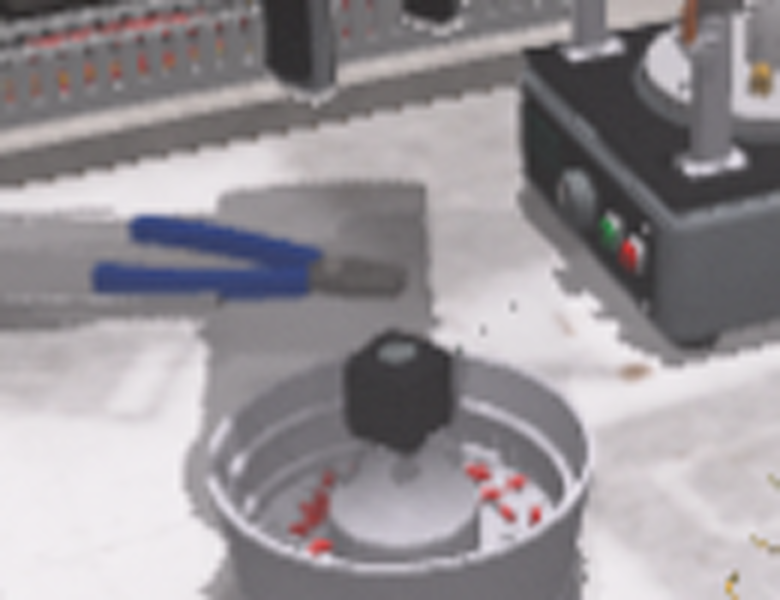

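Side view: the bowl is upright with its knob edge facing the camera, giving a yaw of about 28–31°. The fingers are above. I'll descend.

Request:
{"name": "move_arm", "arguments": {"increments": [{"ax": 0,"ay": 0,"az": 1,"dx": 0.6,"dy": 0.1,"dz": 4,"claw": 0.3},{"ax": 0,"ay": 0,"az": 1,"dx": 0.6,"dy": 0.1,"dz": 7,"claw": 0.3},{"ax": 0,"ay": 0,"az": 1,"dx": 0.6,"dy": 0.1,"dz": 9,"claw": 0.3},{"ax": 0,"ay": 0,"az": 1,"dx": 0.6,"dy": 0.1,"dz": 9,"claw": 0.3}]}}

```text
time_s: 3.35
tcp_pos: [0.3644, -0.2886, 0.0966]
eef_rot: [0.0, 0.865, -0.501, -0.004]
force: [-0.7, -0.0, -0.3]
finger_gap: 0.65
grip_force: 0.0
```

```bash
python3 -c "
from h import *
go(.365,-.298,.065,-61)"
```

```text
t 3.35 tcp [ 0.3644 -0.2886  0.0966] yaw -60.18 d [0.87 0.4  3.15] rot [0.26 0.42 0.82]
```

Request:
{"name": "move_arm", "arguments": {"increments": [{"ax": 0,"ay": 0,"az": 0.8,"dx": 0.8,"dy": 0.4,"dz": 0,"claw": 0.3},{"ax": 0,"ay": 0,"az": 0.8,"dx": 0.8,"dy": 0.4,"dz": 1.5,"claw": 0.3},{"ax": 0,"ay": 0,"az": 0.8,"dx": 0.8,"dy": 0.4,"dz": 3,"claw": 0.3},{"ax": 0,"ay": 0,"az": 0.8,"dx": 0.8,"dy": 0.4,"dz": 3.1,"claw": 0.3},{"ax": 0,"ay": 0,"az": 0.8,"dx": 0.8,"dy": 0.4,"dz": 3.1,"claw": 0.3}]}}

```text
time_s: 3.77
tcp_pos: [0.3686, -0.2995, 0.071]
eef_rot: [0.0, 0.862, -0.507, 0.001]
force: [-0.7, 0.3, 0.1]
finger_gap: 0.65
grip_force: 0.0
```

```bash
python3 -c "
from h import *
go(.365,-.298,.065,-61)"
```

```text
t 3.7667 tcp [ 0.3686 -0.2995  0.071 ] yaw -60.87 d [-0.31  0.25  0.59] rot [-0.02 -0.07  0.13]
```

Request:
{"name": "move_arm", "arguments": {"increments": [{"ax": 0,"ay": 0,"az": 0,"dx": -0.3,"dy": 0.2,"dz": 0.2,"claw": 0.3},{"ax": 0,"ay": 0,"az": 0,"dx": -0.3,"dy": 0.2,"dz": 0.2,"claw": 0.3},{"ax": 0,"ay": 0,"az": 0,"dx": -0.3,"dy": 0.2,"dz": 0.2,"claw": -1},{"ax": 0,"ay": 0,"az": 0,"dx": -0.3,"dy": 0.2,"dz": 0.2,"claw": -1},{"ax": 0,"ay": 0,"az": 0,"dx": -0.3,"dy": 0.2,"dz": 0.2,"claw": -1},{"ax": 0,"ay": 0,"az": 0,"dx": -0.3,"dy": 0.2,"dz": 0.2,"claw": -1},{"ax": 0,"ay": 0,"az": 0,"dx": -0.3,"dy": 0.2,"dz": 0.2,"claw": -1},{"ax": 0,"ay": 0,"az": 0,"dx": -0.3,"dy": 0.2,"dz": 0.2,"claw": -1}], "newtons": 70}}

```text
time_s: 4.43
tcp_pos: [0.3651, -0.2975, 0.0687]
eef_rot: [0.0, 0.862, -0.506, 0.001]
force: [-2.2, -0.4, 6.3]
finger_gap: 0.32
grip_force: 66.5
```

```bash
python3 -c "
from h import *
go(.365,-.298,.265,-61)"
```

```text
t 4.4333 tcp [ 0.3651 -0.2975  0.0687] yaw -60.86 d [  0.06   0.02 -19.63] rot [-0.02 -0.07  0.14]
```

Request:
{"name": "move_arm", "arguments": {"increments": [{"ax": 0,"ay": 0,"az": 0,"dx": 0,"dy": 0,"dz": -0.7,"claw": -1},{"ax": 0,"ay": 0,"az": 0,"dx": 0,"dy": 0,"dz": -2,"claw": -1},{"ax": 0,"ay": 0,"az": 0,"dx": 0,"dy": 0,"dz": -4.5,"claw": -1},{"ax": 0,"ay": 0,"az": 0,"dx": 0,"dy": 0,"dz": -7.5,"claw": -1},{"ax": 0,"ay": 0,"az": 0,"dx": 0,"dy": 0,"dz": -10.5,"claw": -1},{"ax": 0,"ay": 0,"az": 0,"dx": 0,"dy": 0,"dz": -13.5,"claw": -1},{"ax": 0,"ay": 0,"az": 0,"dx": 0,"dy": 0,"dz": -16.5,"claw": -1},{"ax": 0,"ay": 0,"az": 0,"dx": 0,"dy": 0,"dz": -19,"claw": -1},{"ax": 0,"ay": 0,"az": 0,"dx": 0,"dy": 0,"dz": -20.5,"claw": -1},{"ax": 0,"ay": 0,"az": 0,"dx": 0,"dy": 0,"dz": -21,"claw": -1}]}}

```text
time_s: 5.27
tcp_pos: [0.3653, -0.2975, 0.2802]
eef_rot: [-0.0, 0.862, -0.507, 0.002]
force: [0.7, -0.5, -3.5]
finger_gap: 0.324
grip_force: 67.1
```

```bash
python3 -c "
from h import *
print(state()['force'],state()['finger_gap'])
go(.588,-.134,.28,-35.5);go(.588,-.134,.28,-38.5)"
```

```text
[ 0.70268821 -0.46812403 -3.45052972] 0.32385748246803214
t 5.2667 tcp [ 0.3653 -0.2975  0.2802] yaw -60.88 d [ -3.44 -27.4    0.07] rot [ -0.09  -0.19 -25.38]
t 5.2667 tcp [ 0.3653 -0.2975  0.2802] yaw -60.88 d [ -3.44 -27.4    0.07] rot [ -0.1   -0.19 -22.38]
```

Request:
{"name": "move_arm", "arguments": {"increments": [{"ax": 0,"ay": 0,"az": -2,"dx": -0.1,"dy": -1,"dz": 0,"claw": -1},{"ax": 0,"ay": 0,"az": -5,"dx": -0.5,"dy": -4,"dz": 0,"claw": -1},{"ax": 0,"ay": 0,"az": -8,"dx": -1,"dy": -7.5,"dz": 0,"claw": -1},{"ax": 0,"ay": 0,"az": -11,"dx": -1.4,"dy": -11,"dz": 0,"claw": -1},{"ax": 0,"ay": 0,"az": -14,"dx": -1.8,"dy": -14.5,"dz": 0,"claw": -1},{"ax": 0,"ay": 0,"az": -17,"dx": -2.3,"dy": -18,"dz": 0,"claw": -1},{"ax": 0,"ay": 0,"az": -20,"dx": -2.7,"dy": -21.5,"dz": 0,"claw": -1},{"ax": 0,"ay": 0,"az": -23,"dx": -3.1,"dy": -24.5,"dz": 0,"claw": -1},{"ax": 0,"ay": 0,"az": -25,"dx": -3.4,"dy": -26.7,"dz": 0,"claw": -1},{"ax": 0,"ay": 0,"az": -25.4,"dx": -3.4,"dy": -27.4,"dz": 0,"claw": -1}]}}

```text
time_s: 6.1
tcp_pos: [0.5893, -0.1306, 0.2736]
eef_rot: [-0.0, 0.953, -0.302, -0.003]
force: [0.2, 0.5, -4.9]
finger_gap: 0.313
grip_force: 67.4
```

```bash
python3 -c "
from h import *
im=grab_frame('side')[:,:,::-1];cv2.imwrite('pics/side2.png',im)
print(spot('side','bowl'),spot('side','bowl_knob'))
grab_frame('top');print(spot('top','bowl'),spot('top','bowl_knob'))
u,v=[int(q) for q in pix('side',[.588,-.134,.17])]
cv2.imwrite('pics/s2.png',cv2.resize(im[v-60:v+60,u-60:u+100],None,fx=4.5,fy=4.5,interpolation=cv2.INTER_CUBIC))
go(.588,-.134,.28,-35.5)"
```

```text
[(0.91, array([ 0.5926, -0.1303,  0.2045]))] [(0.89, array([ 0.5904, -0.1295,  0.2867])), (0.28, array([ 0.5875, -0.1324, -0.0011]))]
[(0.79, array([ 0.592 , -0.1371,  0.2057]))] []
t 6.4 tcp [ 0.5867 -0.1347  0.2775] yaw -35.53 d [ 0.06 -0.13 -0.25] rot [ 0.03  0.04 -0.03]
```

View pics/s2.png

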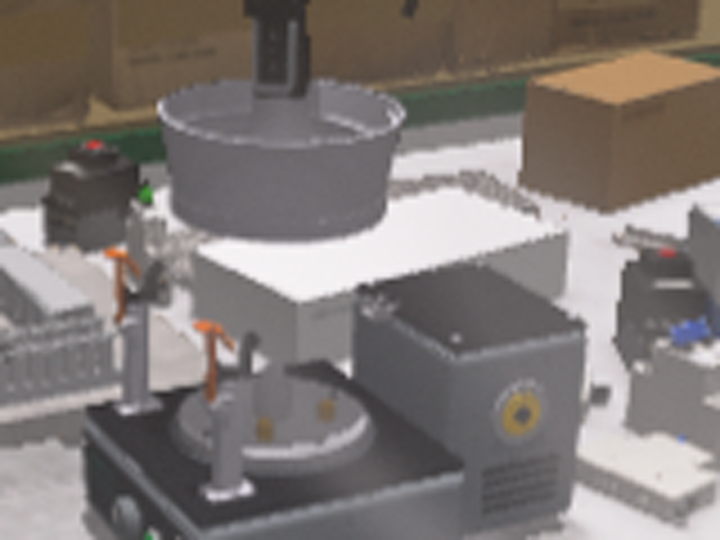

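Bowl hangs level above the plate. I'll lower it to just above the spigot tip and then onto the pegs.

Request:
{"name": "move_arm", "arguments": {"increments": [{"ax": 0,"ay": 0,"az": 0,"dx": 0,"dy": 0,"dz": 1.5,"claw": -1},{"ax": 0,"ay": 0,"az": 0,"dx": 0,"dy": 0,"dz": 4,"claw": -1},{"ax": 0,"ay": 0,"az": 0,"dx": 0,"dy": 0,"dz": 6.5,"claw": -1},{"ax": 0,"ay": 0,"az": 0,"dx": 0,"dy": 0,"dz": 8,"claw": -1},{"ax": 0,"ay": 0,"az": 0,"dx": 0,"dy": 0,"dz": 8.9,"claw": -1},{"ax": 0,"ay": 0,"az": 0,"dx": 0,"dy": 0,"dz": 9.7,"claw": -1},{"ax": 0,"ay": 0,"az": 0,"dx": 0,"dy": 0,"dz": 10.3,"claw": -1},{"ax": 0,"ay": 0,"az": 0,"dx": 0,"dy": 0,"dz": 10.6,"claw": -1}]}}

```text
time_s: 7.07
tcp_pos: [0.5876, -0.1344, 0.1718]
eef_rot: [-0.0, 0.952, -0.305, 0.0]
force: [-0.5, 0.2, -4.7]
finger_gap: 0.317
grip_force: 67.4
```

```bash
python3 -c "
from h import *
s=state();print(s['force'],s['ft_torque'],s['finger_gap'])
go(.587,-.134,.154,-35.5)"
```

```text
[-0.54343322  0.22104216 -4.69014589] [-0.00314437  0.02744105 -0.01128501] 0.31654871921902755
t 7.0667 tcp [ 0.5876 -0.1344  0.1718] yaw -35.5 d [-0.07  0.    1.78] rot [-0.02 -0.03  0.  ]
```

Request:
{"name": "move_arm", "arguments": {"increments": [{"ax": 0,"ay": 0,"az": 0,"dx": 0,"dy": 0,"dz": 0.4,"claw": -1},{"ax": 0,"ay": 0,"az": 0,"dx": 0,"dy": 0,"dz": 0.8,"claw": -1},{"ax": 0,"ay": 0,"az": 0,"dx": 0,"dy": 0,"dz": 1.1,"claw": -1},{"ax": 0,"ay": 0,"az": 0,"dx": 0,"dy": 0,"dz": 1.1,"claw": -1},{"ax": 0,"ay": 0,"az": 0,"dx": 0,"dy": 0,"dz": 1.1,"claw": -1}]}}

```text
time_s: 7.48
tcp_pos: [0.5875, -0.1341, 0.1609]
eef_rot: [0.0, 0.952, -0.305, -0.0]
force: [-2.0, -0.4, -1.5]
finger_gap: 0.321
grip_force: 66.7
```

```bash
python3 -c "
from h import *
s=state();print(s['force'],s['ft_torque'],s['finger_gap'])
go(.587,-.134,.154,-35.5)"
```

```text
[-1.95914413 -0.36433239 -1.48842979] [ 0.1343656   0.64952279 -0.14089074] 0.3208085066826157
t 7.4833 tcp [ 0.5875 -0.1341  0.1609] yaw -35.48 d [-0.05  0.02  0.69] rot [0.01 0.   0.02]
```

Request:
{"name": "move_arm", "arguments": {"increments": [{"ax": 0,"ay": 0,"az": 0,"dx": 0,"dy": 0,"dz": 0.2,"claw": -1},{"ax": 0,"ay": 0,"az": 0,"dx": 0,"dy": 0,"dz": 0.4,"claw": -1},{"ax": 0,"ay": 0,"az": 0,"dx": 0,"dy": 0,"dz": 0.4,"claw": -1},{"ax": 0,"ay": 0,"az": 0,"dx": 0,"dy": 0,"dz": 0.4,"claw": -1}]}}

```text
time_s: 7.82
tcp_pos: [0.5878, -0.1341, 0.1563]
eef_rot: [-0.0, 0.952, -0.305, 0.0]
force: [-0.7, 0.4, -4.4]
finger_gap: 0.315
grip_force: 70.9
```

```bash
python3 -c "
from h import *
s=state();print(s['force'],s['ft_torque'],s['finger_gap'])
go(.587,-.134,.154,-35.5)"
```

```text
[-0.70686383  0.41721528 -4.35266824] [0.02182131 0.02618527 0.04562644] 0.3154130198803697
t 7.8167 tcp [ 0.5878 -0.1341  0.1563] yaw -35.47 d [-0.07  0.04  0.23] rot [-0.01 -0.01  0.03]
```

Request:
{"name": "move_arm", "arguments": {"increments": [{"ax": 0,"ay": 0,"az": 0,"dx": 0,"dy": 0,"dz": 0.2,"claw": -1},{"ax": 0,"ay": 0,"az": 0,"dx": 0,"dy": 0,"dz": 0.4,"claw": -1},{"ax": 0,"ay": 0,"az": 0,"dx": 0,"dy": 0,"dz": 0.5,"claw": -1},{"ax": 0,"ay": 0,"az": 0,"dx": 0,"dy": 0,"dz": 0.5,"claw": -1}]}}

```text
time_s: 8.15
tcp_pos: [0.588, -0.1343, 0.154]
eef_rot: [0.0, 0.953, -0.304, 0.001]
force: [-4.5, 1.8, 6.8]
finger_gap: 0.32
grip_force: 71.9
```

```bash
python3 -c "
from h import *
s=state();print(s['force'],s['ft_torque'],s['finger_gap'])
go(.587,-.134,.154,-35.5)"
```

```text
[-4.50423802  1.8363252   6.80607896] [ 0.8007797   1.58120869 -0.00689042] 0.3196263479918748
t 8.15 tcp [ 0.588  -0.1343  0.154 ] yaw -35.45 d [-0.1   0.04 -0.  ] rot [-0.05 -0.15  0.05]
```

Bowl at home height with pressure resisted. I'll release and rise.

Request:
{"name": "move_arm", "arguments": {"increments": [{"ax": 0,"ay": 0,"az": 0,"dx": 0,"dy": 0,"dz": 0,"claw": 0.2},{"ax": 0,"ay": 0,"az": 0,"dx": 0,"dy": 0,"dz": 0,"claw": 0.2},{"ax": 0,"ay": 0,"az": 0,"dx": 0,"dy": 0,"dz": 0,"claw": 0.2},{"ax": 0,"ay": 0,"az": 0,"dx": 0,"dy": 0,"dz": 0,"claw": 0.2},{"ax": 0,"ay": 0,"az": 0,"dx": 0,"dy": 0,"dz": -2,"claw": 0.2},{"ax": 0,"ay": 0,"az": 0,"dx": 0,"dy": 0,"dz": -5,"claw": 0.2},{"ax": 0,"ay": 0,"az": 0,"dx": 0,"dy": 0,"dz": -9,"claw": 0.2},{"ax": 0,"ay": 0,"az": 0,"dx": 0,"dy": 0,"dz": -12,"claw": 0.2}]}}

```text
time_s: 8.82
tcp_pos: [0.5878, -0.1346, 0.2746]
eef_rot: [0.0, 0.952, -0.305, 0.001]
force: [1.9, -1.0, 1.2]
finger_gap: 0.601
grip_force: 0.0
```

```bash
python3 -c "
from h import *
im=grab_frame('side')[:,:,::-1]
print(spot('side','bowl'),spot('side','bowl_knob'),spot('side','wiper_bar'))
u,v=[int(q) for q in pix('side',[.588,-.134,.12])]
cv2.imwrite('pics/s3.png',cv2.resize(im[v-60:v+60,u-60:u+100],None,fx=4.5,fy=4.5,interpolation=cv2.INTER_CUBIC))
go(.5645,-.353,.12,-90)"
```

```text
[(0.73, array([ 0.5925, -0.135 ,  0.0879]))] [(0.8, array([ 0.5917, -0.1352,  0.1654])), (0.73, array([ 0.5883, -0.1306, -0.003 ]))] [(0.74, array([ 0.5632, -0.355 ,  0.0045]))]
t 9.0167 tcp [ 0.5881 -0.134   0.2725] yaw -35.48 d [10.76 19.22 15.24] rot [-1.300e-01 -4.000e-02  5.452e+01]
```

View pics/s3.png

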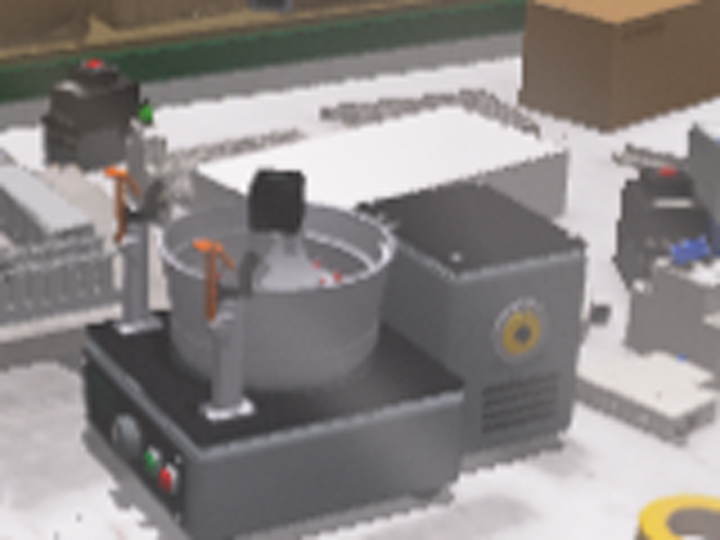

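Bowl seated level on the plate. Over to the bar.

Request:
{"name": "move_arm", "arguments": {"increments": [{"ax": 0,"ay": 0,"az": 7,"dx": 1.1,"dy": 2,"dz": 0,"claw": 0.2},{"ax": 0,"ay": 0,"az": 14,"dx": 3,"dy": 5.3,"dz": 0,"claw": 0.2},{"ax": 0,"ay": 0,"az": 21,"dx": 5,"dy": 8.9,"dz": 0,"claw": 0.2},{"ax": 0,"ay": 0,"az": 28,"dx": 7,"dy": 12.5,"dz": 2,"claw": 0.2},{"ax": 0,"ay": 0,"az": 35,"dx": 8.5,"dy": 15.2,"dz": 5,"claw": 0.2},{"ax": 0,"ay": 0,"az": 42,"dx": 10,"dy": 17.9,"dz": 8,"claw": 0.2},{"ax": 0,"ay": 0,"az": 49,"dx": 10.8,"dy": 19.2,"dz": 11,"claw": 0.2},{"ax": 0,"ay": 0,"az": 54.5,"dx": 10.8,"dy": 19.2,"dz": 14,"claw": 0.2},{"ax": 0,"ay": 0,"az": 54.5,"dx": 10.8,"dy": 19.2,"dz": 15.2,"claw": 0.2},{"ax": 0,"ay": 0,"az": 54.5,"dx": 10.8,"dy": 19.2,"dz": 15.2,"claw": 0.2}]}}

```text
time_s: 9.85
tcp_pos: [0.5607, -0.3521, 0.1132]
eef_rot: [-0.002, -0.707, 0.707, 0.005]
force: [-0.3, 0.1, -0.9]
finger_gap: 0.603
grip_force: 0.0
```

Run:
```python
from h import *
im=cv2.imread('pics/top0.png');hsv=cv2.cvtColor(im,cv2.COLOR_BGR2HSV)
m=cv2.inRange(hsv,(100,110,60),(130,255,255))
n,l,s,c=cv2.connectedComponentsWithStats(m)
for i in range(1,n):
    if 420<c[i][0]<475 and 195<c[i][1]<215: print(s[i],onz('top',*c[i],.0065))
side=grab_frame('side')[:,:,::-1];hsv=cv2.cvtColor(side,cv2.COLOR_BGR2HSV)
m=cv2.inRange(hsv,(100,110,60),(130,255,255));cv2.imwrite('pics/side4.png',side)
u,v=pix('side',[.5645,-.353,.0065]);n,l,s,c=cv2.connectedComponentsWithStats(m)
for i in range(1,n):
    if abs(c[i][0]-u)<30 and abs(c[i][1]-v)<30 and s[i][4]>5: print('side',s[i],onz('side',*c[i],.0075))
go(.5645,-.353,.01,-90)
```

```text
[431 206  10   3  30] [ 0.56466374 -0.32213875  0.0065    ]
[453 206  10   3  28] [ 0.5657169  -0.38697239  0.0065    ]
side [386 289   8   8  32] [ 0.56454618 -0.31791638  0.0075    ]
side [402 305  11  10  54] [ 0.5651252  -0.38345506  0.0075    ]
t 9.9 tcp [ 0.5623 -0.3527  0.1165] yaw -89.98 d [ 0.05 -0.29 10.64] rot [0.35 0.13 0.02]
```

Request:
{"name": "move_arm", "arguments": {"increments": [{"ax": 0,"ay": 0,"az": 0,"dx": 0,"dy": -0.2,"dz": 2.5,"claw": 0.2},{"ax": 0,"ay": 0,"az": 0,"dx": 0,"dy": -0.2,"dz": 5,"claw": 0.2},{"ax": 0,"ay": 0,"az": 0,"dx": 0,"dy": -0.2,"dz": 7.5,"claw": 0.0},{"ax": 0,"ay": 0,"az": 0,"dx": 0,"dy": -0.2,"dz": 9.5,"claw": 0.0},{"ax": 0,"ay": 0,"az": 0,"dx": 0,"dy": -0.2,"dz": 10.5,"claw": 0.0},{"ax": 0,"ay": 0,"az": 0,"dx": 0,"dy": -0.2,"dz": 10.7,"claw": 0.0},{"ax": 0,"ay": 0,"az": 0,"dx": 0,"dy": -0.2,"dz": 10.7,"claw": 0.0}]}}

```text
time_s: 10.48
tcp_pos: [0.5667, -0.3533, 0.0136]
eef_rot: [0.0, 0.708, -0.707, 0.001]
force: [0.5, -1.2, -0.2]
finger_gap: 0.501
grip_force: 0.0
```

```bash
python3 -c "
from h import *
s=state();print(s['force'],s['finger_gap'])
go(.565,-.3525,.003,-90)"
```

```text
[ 0.46757496 -1.22444105 -0.22898207] 0.5006738458701631
t 10.4833 tcp [ 0.5667 -0.3533  0.0136] yaw -89.92 d [-0.08  0.17  1.06] rot [-0.04 -0.05  0.08]
```

Request:
{"name": "move_arm", "arguments": {"increments": [{"ax": 0,"ay": 0,"az": 0,"dx": -0.1,"dy": 0.1,"dz": 0.4,"claw": 0.0},{"ax": 0,"ay": 0,"az": 0,"dx": -0.1,"dy": 0.1,"dz": 0.7,"claw": 0.0},{"ax": 0,"ay": 0,"az": 0,"dx": -0.1,"dy": 0.1,"dz": 0.7,"claw": 0.0},{"ax": 0,"ay": 0,"az": 0,"dx": -0.1,"dy": 0.1,"dz": 0.7,"claw": 0.0}]}}

```text
time_s: 10.82
tcp_pos: [0.5653, -0.3523, 0.0063]
eef_rot: [-0.0, 0.707, -0.707, 0.0]
force: [-0.2, -0.2, 0.4]
finger_gap: 0.502
grip_force: 0.0
```

```bash
python3 -c "
from h import *
s=state();print(s['force'],s['finger_gap'])
go(.565,-.3525,.003,-90)"
```

```text
[-0.24922413 -0.20687897  0.36872344] 0.5017356441420617
t 10.8167 tcp [ 0.5653 -0.3523  0.0063] yaw -89.97 d [0.02 0.03 0.33] rot [-0.04 -0.02  0.03]
```

Request:
{"name": "move_arm", "arguments": {"increments": [{"ax": 0,"ay": 0,"az": 0,"dx": 0,"dy": 0,"dz": 0.4,"claw": 0.0},{"ax": 0,"ay": 0,"az": 0,"dx": 0,"dy": 0,"dz": 0.4,"claw": 0.0},{"ax": 0,"ay": 0,"az": 0,"dx": 0,"dy": 0,"dz": 0.4,"claw": -1},{"ax": 0,"ay": 0,"az": 0,"dx": 0,"dy": 0,"dz": 0.4,"claw": -1},{"ax": 0,"ay": 0,"az": 0,"dx": 0,"dy": 0,"dz": 0.4,"claw": -1},{"ax": 0,"ay": 0,"az": 0,"dx": 0,"dy": 0,"dz": 0.4,"claw": -1},{"ax": 0,"ay": 0,"az": 0,"dx": 0,"dy": 0,"dz": 0.4,"claw": -1},{"ax": 0,"ay": 0,"az": 0,"dx": 0,"dy": 0,"dz": 0.4,"claw": -1},{"ax": 0,"ay": 0,"az": 0,"dx": 0,"dy": 0,"dz": 0.4,"claw": -1}], "newtons": 90}}

```text
time_s: 11.57
tcp_pos: [0.5652, -0.3523, 0.002]
eef_rot: [-0.0, 0.707, -0.707, 0.0]
force: [-0.9, 0.7, 1.8]
finger_gap: 0.074
grip_force: 88.4
```

```bash
python3 -c "
from h import *
s=state();print(s['force'],s['finger_gap'])
go(.5325,-.3525,.22,-90)"
```

```text
[-0.92442454  0.69937174  1.84114011] 0.07431368625562028
t 11.5667 tcp [ 0.5652 -0.3523  0.002 ] yaw -89.98 d [  0.03   3.26 -21.8 ] rot [-0.01 -0.01  0.02]
```

Request:
{"name": "move_arm", "arguments": {"increments": [{"ax": 0,"ay": 0,"az": 0,"dx": 0,"dy": 0,"dz": -0.7,"claw": -1},{"ax": 0,"ay": 0,"az": 0,"dx": 0,"dy": 0,"dz": -2.5,"claw": -1},{"ax": 0,"ay": 0,"az": 0,"dx": 0,"dy": 0,"dz": -5,"claw": -1},{"ax": 0,"ay": 0,"az": 0,"dx": 0,"dy": 0,"dz": -8,"claw": -1},{"ax": 0,"ay": 0,"az": 0,"dx": 0,"dy": 0,"dz": -11,"claw": -1},{"ax": 0,"ay": 0,"az": 0,"dx": 0,"dy": 1,"dz": -14,"claw": -1},{"ax": 0,"ay": 0,"az": 0,"dx": 0,"dy": 2,"dz": -17,"claw": -1},{"ax": 0,"ay": 0,"az": 0,"dx": 0,"dy": 3,"dz": -20,"claw": -1},{"ax": 0,"ay": 0,"az": 0,"dx": 0,"dy": 3.3,"dz": -21.5,"claw": -1},{"ax": 0,"ay": 0,"az": 0,"dx": 0,"dy": 3.3,"dz": -21.8,"claw": -1}]}}

```text
time_s: 12.4
tcp_pos: [0.5326, -0.3532, 0.2247]
eef_rot: [0.001, -0.707, 0.707, -0.004]
force: [-0.2, 0.8, -0.8]
finger_gap: 0.069
grip_force: 88.4
```

```bash
cat > barfit.py <<'E'
from h import *
def blue(cam,c,z,r=45):
    f=grab_frame(cam)[:,:,::-1];hsv=cv2.cvtColor(f,cv2.COLOR_BGR2HSV)
    m=cv2.inRange(hsv,(100,110,50),(130,255,255));u,v=pix(cam,c);n,l,s,cc=cv2.connectedComponentsWithStats(m);out=[]
    for i in range(1,n):
        if np.hypot(*(cc[i]-[u,v]))<r and s[i][4]>5: out.append((s[i][4],onz(cam,*cc[i],z)))
    return f,out
E
python3 - <<'E'
from barfit import *
f,o=blue('side',[.532,-.3525,.224],.2245);print(o)
g,o=blue('top',[.532,-.3525,.224],.2245);print(o)
u,v=[int(q) for q in pix('side',[.532,-.3525,.22])]
cv2.imwrite('pics/s5.png',cv2.resize(f[v-50:v+50,u-65:u+65],None,fx=5,fy=5,interpolation=cv2.INTER_CUBIC))
s=state();print(s['force'],s['finger_gap']);go(.532,-.1343,.22,-90)
E
```

```text
[(np.int32(20), array([ 0.53851164, -0.30052786,  0.2245    ])), (np.int32(62), array([ 0.5415922 , -0.37158238,  0.2245    ]))]
[(np.int32(7), array([ 0.53344307, -0.33344077,  0.2245    ]))]
[ 0.21141419 -0.1091332  -1.77056953] 0.06731723435164073
t 12.5 tcp [ 0.5323 -0.352   0.2202] yaw -89.99 d [-2.177e+01  2.000e-02  2.000e-02] rot [-0.09  0.01  0.01]
```

View pics/s5.png

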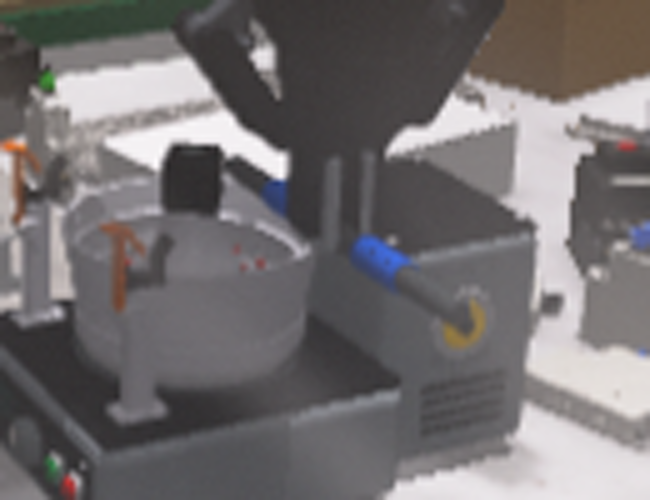

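Run:
```python
from barfit import *
f,_=blue('side',[.532,-.3525,.224],.2245)
hsv=cv2.cvtColor(f,cv2.COLOR_BGR2HSV);m=cv2.inRange(hsv,(95,90,40),(130,255,255))
u,v=pix('side',[.532,-.3525,.22]);n,l,s,cc=cv2.connectedComponentsWithStats(m)
def onx(u,v,x=.5323):
    o,d=ray('side',u,v);return o+d*(x-o[0])/d[0]
for i in range(1,n):
    if np.hypot(*(cc[i]-[u,v]))<40 and s[i][4]>8: print(s[i],onx(*cc[i]))
u0,v0=int(u)-65,int(v)-50
print('end',onx(u0+468/5,v0+325/5),'sleeve ends',onx(u0+357/5,v0+250/5),onx(u0+405/5,v0+273/5))
print(spot('side','wiper_bar'),spot('top','wiper_bar'))
print([pix('side',[.5323,-.352+k,z]) -[u0,v0] for k,z in ((-.018,.2247),(-.046,.2247),(-.08,.2247))])
```

```text
[376 199   5   7  27] [ 0.5323     -0.30977874  0.22424631]
[393 210  13  11  75] [ 0.5323     -0.38333183  0.22630574]
end [ 0.5323     -0.44255387  0.22827358] sleeve ends [ 0.5323     -0.37231229  0.22833361] [ 0.5323     -0.40373801  0.23179805]
[(0.49, array([ 0.536 , -0.3548,  0.225 ]))] [(0.6, array([ 0.5319, -0.3531,  0.2254]))]
[array([70.62917618, 51.35997568]), array([78.9801075 , 57.04978999]), array([89.88008365, 64.47913219])]
```

Request:
{"name": "move_arm", "arguments": {"increments": [{"ax": 0,"ay": 0,"az": 0,"dx": -1.5,"dy": 0,"dz": 0,"claw": -1},{"ax": 0,"ay": 0,"az": 0,"dx": -4.5,"dy": 0,"dz": 0,"claw": -1},{"ax": 0,"ay": 0,"az": 0,"dx": -8,"dy": 0,"dz": 0,"claw": -1},{"ax": 0,"ay": 0,"az": 0,"dx": -11.5,"dy": 0,"dz": 0,"claw": -1},{"ax": 0,"ay": 0,"az": 0,"dx": -15,"dy": 0,"dz": 0,"claw": -1},{"ax": 0,"ay": 0,"az": 0,"dx": -18.5,"dy": 0,"dz": 0,"claw": -1},{"ax": 0,"ay": 0,"az": 0,"dx": -20.8,"dy": 0.1,"dz": 0,"claw": -1},{"ax": 0,"ay": 0,"az": 0,"dx": -21.7,"dy": 0.1,"dz": 0,"claw": -1},{"ax": 0,"ay": 0,"az": 0,"dx": -21.7,"dy": 0.1,"dz": 0,"claw": -1},{"ax": 0,"ay": 0,"az": 0,"dx": -21.7,"dy": 0.1,"dz": 0,"claw": -1}]}}

```text
time_s: 13.48
tcp_pos: [0.5308, -0.1351, 0.2188]
eef_rot: [0.001, 0.708, -0.707, -0.001]
force: [-0.1, -0.2, -0.5]
finger_gap: 0.07
grip_force: 88.4
```

Run:
```python
from barfit import *
f,o=blue('side',[.532,-.134,.224],.2245);print(o)
g,o2=blue('top',[.532,-.134,.224],.2245);print(o2)
for t in ('bar_seat','wiper_bar','jaw_left','jaw_right'): 
    try: print(t,spot('side',t),spot('top',t))
    except Exception as e: print(t,e)
u,v=[int(q) for q in pix('side',[.532,-.134,.18])]
cv2.imwrite('pics/s6.png',cv2.resize(f[v-40:v+40,u-50:u+50],None,fx=6,fy=6,interpolation=cv2.INTER_CUBIC))
s=state();print(s['force'],s['finger_gap']);go(.5315,-.1343,.18,-90)
```

```text
[(np.int32(31), array([ 0.53155613, -0.16323321,  0.2245    ]))]
[(np.int32(33), array([ 0.53191162, -0.10451275,  0.2245    ]))]
bar_seat [(0.6, array([ 0.5306, -0.1337,  0.1474]))] [(0.87, array([ 0.5293, -0.1357,  0.1503]))]
wiper_bar [(0.51, array([ 0.5323, -0.1315,  0.1471])), (0.49, array([ 0.5324, -0.1413,  0.2233]))] [(0.48, array([ 0.5264, -0.135 ,  0.2209]))]
jaw_left it knows: bar_seat, bowl, bowl_knob, bowl_seat, breaker, contactor, feeder, side_cutters, spigot_tip, tape, wiper_bar
jaw_right it knows: bar_seat, bowl, bowl_knob, bowl_seat, breaker, contactor, feeder, side_cutters, spigot_tip, tape, wiper_bar
[-0.22075471 -0.15179678 -0.7482669 ] 0.0670402156998009
t 13.7833 tcp [ 0.5309 -0.136   0.2195] yaw -90.05 d [-0.17 -0.06  3.95] rot [ 0.02 -0.01 -0.05]
```

View pics/s6.png

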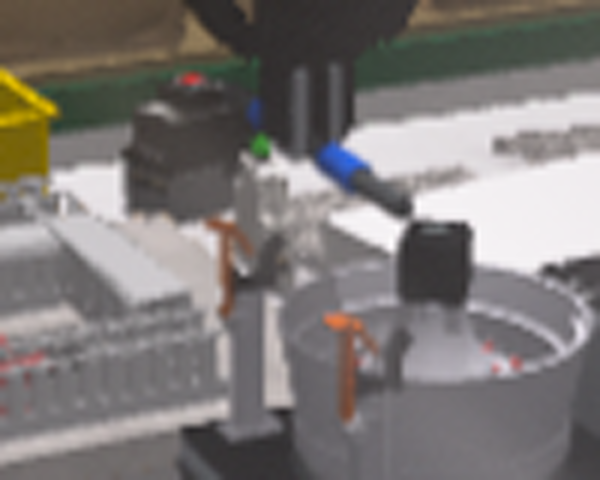

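Bar held level over the clips. Descending onto the jaws.

Request:
{"name": "move_arm", "arguments": {"increments": [{"ax": 0,"ay": 0,"az": 0,"dx": -0.1,"dy": 0,"dz": 1.5,"claw": -1},{"ax": 0,"ay": 0,"az": 0,"dx": -0.1,"dy": 0,"dz": 3,"claw": -1},{"ax": 0,"ay": 0,"az": 0,"dx": -0.1,"dy": 0,"dz": 4.2,"claw": -1},{"ax": 0,"ay": 0,"az": 0,"dx": -0.1,"dy": 0,"dz": 4.9,"claw": -1},{"ax": 0,"ay": 0,"az": 0,"dx": -0.1,"dy": 0,"dz": 5.3,"claw": -1},{"ax": 0,"ay": 0,"az": 0,"dx": -0.1,"dy": 0,"dz": 5.6,"claw": -1},{"ax": 0,"ay": 0,"az": 0,"dx": -0.1,"dy": 0,"dz": 5.6,"claw": -1}]}}

```text
time_s: 14.37
tcp_pos: [0.532, -0.1344, 0.1642]
eef_rot: [-0.001, 0.707, -0.707, 0.001]
force: [2.2, 0.0, 0.3]
finger_gap: 0.065
grip_force: 88.7
```

Run:
```python
from barfit import *
s=state();print(s['force'],s['ft_torque'],s['finger_gap']);go(.5315,-.1343,.146,-90)
```

```text
[2.16785405 0.04156325 0.31028607] [ 0.03002292 -0.88366978  0.22683052] 0.0654754234273558
t 14.3667 tcp [ 0.532  -0.1344  0.1642] yaw -89.98 d [-0.01  0.05  1.82] rot [-0.12 -0.02  0.02]
```

Request:
{"name": "move_arm", "arguments": {"increments": [{"ax": 0,"ay": 0,"az": 0,"dx": 0,"dy": 0,"dz": 0.3,"claw": -1},{"ax": 0,"ay": 0,"az": 0,"dx": 0,"dy": 0,"dz": 0.6,"claw": -1},{"ax": 0,"ay": 0,"az": 0,"dx": 0,"dy": 0,"dz": 0.9,"claw": -1},{"ax": 0,"ay": 0,"az": 0,"dx": 0,"dy": 0,"dz": 1.2,"claw": -1},{"ax": 0,"ay": 0,"az": 0,"dx": 0,"dy": 0,"dz": 1.2,"claw": -1}]}}

```text
time_s: 14.78
tcp_pos: [0.53, -0.1337, 0.1501]
eef_rot: [0.001, 0.707, -0.707, -0.001]
force: [3.5, 0.4, -6.1]
finger_gap: 0.071
grip_force: 88.3
```

Run:
```python
from barfit import *
s=state();print(s['force'],s['ft_torque'],s['finger_gap']);go(.5315,-.1343,.146,-90)
```

```text
[ 3.46426266  0.44521942 -6.08025799] [ 0.0432358  -1.2549199   0.20112453] 0.0708088999982745
t 14.7833 tcp [ 0.53   -0.1337  0.1501] yaw -90.0 d [ 0.06 -0.15  0.41] rot [0.17 0.06 0.  ]
```

Request:
{"name": "move_arm", "arguments": {"increments": [{"ax": 0,"ay": 0,"az": 0,"dx": 0,"dy": 0,"dz": 0.2,"claw": -1},{"ax": 0,"ay": 0,"az": 0,"dx": 0,"dy": 0,"dz": 0.4,"claw": -1},{"ax": 0,"ay": 0,"az": 0,"dx": 0,"dy": 0,"dz": 0.4,"claw": -1},{"ax": 0,"ay": 0,"az": 0,"dx": 0,"dy": 0,"dz": 0.4,"claw": -1}]}}

```text
time_s: 15.12
tcp_pos: [0.5308, -0.1343, 0.1478]
eef_rot: [0.0, 0.707, -0.707, -0.0]
force: [3.7, -0.1, -2.2]
finger_gap: 0.068
grip_force: 88.9
```

Run:
```python
from barfit import *
s=state();print(s['force'],s['ft_torque'],s['finger_gap']);go(.5315,-.1343,.146,-90)
f,o=blue('side',[.532,-.134,.155],.151)
u,v=[int(q) for q in pix('side',[.532,-.134,.15])]
cv2.imwrite('pics/s7.png',cv2.resize(f[v-35:v+35,u-45:u+45],None,fx=8,fy=8,interpolation=cv2.INTER_CUBIC))
```

```text
[ 3.70751971 -0.07696087 -2.21327243] [-0.0277109  -1.03964843  0.02762703] 0.06838175356027483
t 15.1167 tcp [ 0.5308 -0.1343  0.1478] yaw -89.98 d [ 0.   -0.07  0.18] rot [ 0.02 -0.01  0.02]
```

View pics/s7.png

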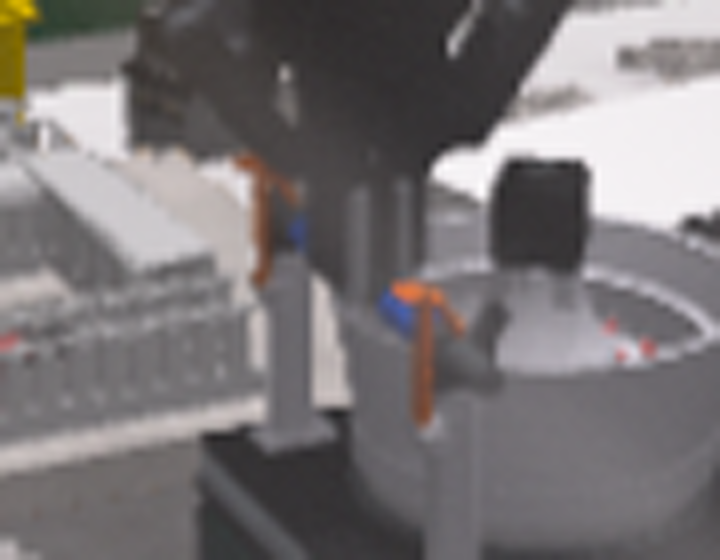

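Both jaws are over the bar. I'll press further until it bottoms.

Request:
{"name": "move_arm", "arguments": {"increments": [{"ax": 0,"ay": 0,"az": 0,"dx": 0,"dy": 0,"dz": 0.2,"claw": -1},{"ax": 0,"ay": 0,"az": 0,"dx": 0,"dy": 0,"dz": 0.4,"claw": -1},{"ax": 0,"ay": 0,"az": 0,"dx": 0,"dy": 0,"dz": 0.4,"claw": -1},{"ax": 0,"ay": 0,"az": 0,"dx": 0,"dy": 0,"dz": 0.4,"claw": -1}]}}

```text
time_s: 15.5
tcp_pos: [0.5312, -0.1344, 0.1462]
eef_rot: [-0.0, 0.707, -0.707, 0.001]
force: [-2.2, 2.4, 11.9]
finger_gap: 0.068
grip_force: 90.6
```

Run:
```python
from barfit import *
s=state();print(s['force'],s['ft_torque'],s['finger_gap']);go(.5315,-.1343,.146,-90)
```

```text
[-2.2278198   2.38275561 11.86968901] [ 0.91419371  0.81836856 -0.03075809] 0.06752537726233368
t 15.5 tcp [ 0.5312 -0.1344  0.1462] yaw -89.94 d [-0.01 -0.03  0.02] rot [-0.13 -0.06  0.06]
```

Request:
{"name": "move_arm", "arguments": {"increments": [{"ax": 0,"ay": 0,"az": 0,"dx": 0,"dy": 0,"dz": -0.2,"claw": -0.5},{"ax": 0,"ay": 0,"az": 0,"dx": 0,"dy": 0,"dz": -0.2,"claw": -0.5},{"ax": 0,"ay": 0,"az": 0,"dx": 0,"dy": 0,"dz": -0.2,"claw": -0.5},{"ax": 0,"ay": 0,"az": 0,"dx": 0,"dy": 0,"dz": -0.2,"claw": -0.5},{"ax": 0,"ay": 0,"az": 0,"dx": 0,"dy": 0,"dz": -1,"claw": -0.5},{"ax": 0,"ay": 0,"az": 0,"dx": 0,"dy": 0,"dz": -3,"claw": -0.5},{"ax": 0,"ay": 0,"az": 0,"dx": 0,"dy": 0,"dz": -6,"claw": -0.5},{"ax": 0,"ay": 0,"az": 0,"dx": 0,"dy": 0,"dz": -10,"claw": -0.5},{"ax": 0,"ay": 0,"az": 0,"dx": 0,"dy": 0,"dz": -12,"claw": -0.5},{"ax": 0,"ay": 0,"az": 0,"dx": 0,"dy": 0,"dz": -12,"claw": -0.5}]}}

```text
time_s: 16.33
tcp_pos: [0.533, -0.1351, 0.2701]
eef_rot: [-0.003, 0.707, -0.707, 0.004]
force: [0.1, -0.9, 0.0]
finger_gap: 0.249
grip_force: 0.0
```

Run:
```python
from barfit import *
s=state();print(s['force'],s['finger_gap'],s['tcp_pos'])
f,o=blue('side',[.532,-.134,.151],.151);g,o2=blue('top',[.532,-.134,.151],.151);print(o,o2)
for t in ('wiper_bar','bowl','bowl_knob'): print(t,spot('side',t),spot('top',t))
u,v=[int(q) for q in pix('side',[.55,-.134,.13])];a=cv2.resize(f[v-40:v+40,u-45:u+45],(506,450),interpolation=cv2.INTER_CUBIC)
u,v=[int(q) for q in pix('top',[.55,-.134,.13])];b=cv2.resize(g[v-35:v+35,u-22:u+22],(283,450),interpolation=cv2.INTER_CUBIC)
cv2.imwrite('pics/end.png',np.hstack([a,b]))
```

```text
[ 0.08503645 -0.89231955  0.00543281] 0.2493837190442895 [ 0.53303722 -0.13509552  0.27008205]
[(np.int32(7), array([ 0.53025411, -0.15711208,  0.151     ]))] [(np.int32(12), array([ 0.53215104, -0.17964701,  0.151     ])), (np.int32(32), array([ 0.5316965 , -0.10356646,  0.151     ]))]
wiper_bar [(0.17, array([ 0.5876, -0.1317,  0.1646]))] [(0.46, array([ 0.5321, -0.1326,  0.1514]))]
bowl [(0.95, array([ 0.5913, -0.1346,  0.0862]))] [(0.76, array([ 0.5899, -0.1363,  0.0874]))]
bowl_knob [(0.68, array([ 0.5903, -0.1317,  0.1647]))] [(0.72, array([ 0.5893, -0.1301,  0.1645]))]
```

View pics/end.png

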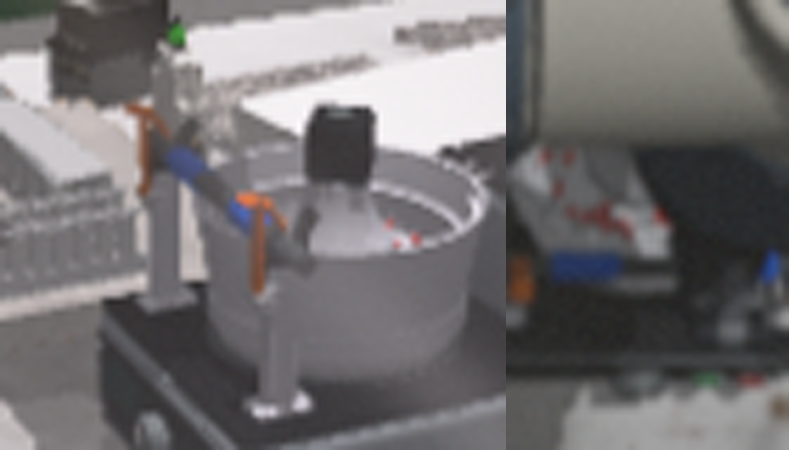

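The bar lies in both clips with the jaws upright and shut over it, and the bowl is home. I'm handing in.

```bash
python3 -c "
from station import *
print(job_done())"
```

```text
the job is handed in; nothing more can be done
None
```

I handed the job in at about 17 s of the 58 s allowed. The bowl is fully home on the drive plate and the wiper bar is down in both clips with the jaws shut over it, going by the last pictures and force readings; the hand-in returned no verdict.

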